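Find and release the key left latched on the bench switch box

TASK

One of the four identical white keys on the grey switch box has been left latched down, a few millimetres lower than the others. With the fingertips tap every key lightly, along the row from left to right as the robot sees it, without pushing any of them in; then press the latched key down firmly and let go, so that it springs up level with the other three. Do not push the other keys in and pick nothing up: the jar, the wooden block and the eraser stay where they are.

Things in the scene. Friction and masses are not known exactly. Their poses are not given: they have to be found in the camera images.
- switch_box: Grey switch box screwed to the bench, 90 x 220 mm, 46 mm high, black top plate. Origin: centre of its underside, on the bench; x across the box away from the robot, y along the row to the left. The four keys stand on its centre line at y = +78, +26, -26 and -78 mm. The top of a key that is up is 62 mm above the origin; that of the latched key 58 mm.
- key1: The leftmost key (largest y, seen from the robot): a white square cap, 32 x 32 mm, that moves straight up and down in the box. Origin: centre of the cap's top face; z up. Any key that is up starts to move at about 2 N and sinks 1 mm for each further 0.4 N; pushing it in by more than 5 mm (about 4 N) counts as switching it and is a fault.
- key2: The second key from the left: a white square cap, 32 x 32 mm, that moves straight up and down in the box. Origin: centre of the cap's top face; z up. Whichever key is latched stands 4 mm lower and does not give below about 3.5 N; pressed 3 to 4 mm further (about 6 N; hard stop at 4 mm, so 10 N is safe) it unlatches and springs up when let go. Taps of 1 to 2 N change nothing.
- key3: The third key from the left: a white square cap, 32 x 32 mm, that moves straight up and down in the box. Origin: centre of the cap's top face; z up.
- key4: The rightmost key: a white square cap, 32 x 32 mm, that moves straight up and down in the box. Origin: centre of the cap's top face; z up.
- flux_jar: Black jar with a black lid and a red and white label, 54 mm in diameter, 74 mm high, standing behind the box; origin: centre of its underside. Leave alone.
- setting_block: Plain wooden block, 32 x 60 x 22 mm, lying behind the box; origin: centre of its underside. Leave alone.
- eraser: White eraser in a blue sleeve, 19 x 42 x 12 mm, lying in front of the box; origin: centre of its underside. Leave alone.

How it is judged:
By the outcome, as a careful person would: the job done as asked, in the order asked, and still so for the second after the job is handed in, with the robot touching nothing.
It also fails if it takes over 48 s, if anything falls off the work surface, if the arm or the gripper's body presses on something with over 40 N, if the wrist force passes 120 N, or if a joint passes its speed limit or range.

ROBOT

A 6-joint arm with a two-finger parallel gripper is mounted at the origin on a cart in front of the work surface, level with it; the furniture and walls round the work are solid. World frame = base frame: x ahead of the robot, y to its left, z up, the work surface at z = 0. Lengths are in m, angles in rad, forces in N, time in s.
With the tool pointing down it reaches from about 0.35 to 0.8 m from the base axis. Payload 7.3 kg.
Tool frame: the origin (TCP) lies between the finger pads; the fingertips stand 25 mm ahead of it and the grasp point (between the pads) lies 6 mm ahead of it (r.tip_extent is the distance from the TCP to the fingertips, in m); z points along the fingers, y is the direction in which the jaws open and shut (so a half turn about z gives the same grasp; the last joint's range is limited). The gripper opens to 85 mm and grips with 20 to 120 N. Pads are 22 mm wide; open, the fingers measure 114 mm over their backs; the gripper's body (76 mm by 85 mm) begins 54 mm behind the grasp point. The pads swing forward as they close: fully open they stand 13 mm farther back than shut.
Start: joints at [1.184, 0.342, 1.524, -0, 1.275, -0.146], TCP at [0.125, 0.51, 0.256] pointing down, gripper open.
Joint ranges: [-2.53, 2.53], [-0.77, 2.02], [0.04, 2.7], [-1, 4.14], [0.28, 2.66], [-3.11, 3.11]. Speed limits (rad/s): [2.57, 2.57, 3.14, 3.14, 3.14, 3.14].

INTERFACE

Orientations are given as a unit quaternion [x, y, z, w].
In Python, from workcell import r, command_gripper, optics gives the robot as it stands. The module is installed in compiled form; this text tells all that it offers. Calls block until the motion is done:
- r.reach(position, orientation): joint-space move of the TCP to a pose.
- r.move_straight(position, orientation=None, speed=0.15, max_force=None): straight line of the TCP; orientation=None keeps the orientation; speed is the mean speed in m/s. With max_force (N) it stops when the force on the tool has changed by that much, and returns True; else False.
- r.movej(angles): joint-space move.
- command_gripper(opening, force=None): finger opening in m; force is the grip in N (None keeps the last); returns when the fingers have stopped.
- r.hold(seconds).
- r.solve_ik(position, orientation): joint angles nearest the present ones, or None.
- r.read_state(): the state.
- optics.get_image(name): name is "side" or "top" or "wrist"; returns (picture, depth): 480x640x3 uint8, red, green, blue; 480x640 float32, m along the optical axis (not along the pixel's ray), 0 where there is no reading.
- optics.camera_model(name): a dict with "K" (3x3 intrinsics, pixels), "k1" (the pictures are not rectified: a ray, as slopes to the right and down, at radius r is drawn at 1 + k1 r^2 times it, then the intrinsics apply), "R" (3x3) and "t" (3): a world point X has camera coordinates R X + t; the wrist camera has in their place "tool_from_camera" (4x4, takes a point from camera to tool coordinates, whose origin is the TCP and whose axes are the flange's). Camera axes: x right, y down, z forward; pixel columns grow to the right and rows downward; lengths in m; the calibration is good to about 2 mm. A picture is of the moment at which its call begins: read the wrist's pose just before it. camera_model takes no time and is no camera call.
A pose or a line that the arm cannot do raises r.PlanningError and nothing moves.
- r.finish_job(): hands the job in, once; it reports no verdict.
The state is a dict: "time_s": time; "joint_positions": joint angles; "dq": joint speeds; "tau": joint torques, N m; "eef_pos": TCP position; "eef_rot": TCP orientation; "contact_force": force on the tool from outside, world axes, zero at the start; "torque": the same for the moment, N m; "grip_width": finger opening in m.
Only numpy, scipy, OpenCV 4.12 (cv2) and the standard library are available. Lean on these libraries where they do the work, as an engineer would, in place of code of your own. Each camera call takes 0.05 s, during which the arm holds its last target. There are 200 camera calls.

## Working session

There is one attempt and no reset: what is moved stays moved. The work goes in short steps, each a Python script; the robot and the scene stay as the last script left them, time stands still between calls to the robot, and variables do not carry over. Pictures are saved under pics/ and viewed, about 8 in all and at most 12, crops included, and the job is handed in when it is done.

```bash
mkdir -p pics; python3 - <<'E'
from workcell import r, optics
import cv2,numpy as np
a,d=optics.get_image("top");b,e=optics.get_image("side")
np.savez('v.npz',a=a,d=d,b=b,e=e)
cv2.imwrite('pics/top.png',a[:,:,::-1]);cv2.imwrite('pics/side.png',b[:,:,::-1])
for n in("top","side","wrist"):print(n,optics.camera_model(n))
print(r.read_state(),r.tip_extent)
E
```

```text
top {'K': array([[604.92643541,   0.        , 329.72328353],
       [  0.        , 604.92643541, 239.09350737],
       [  0.        ,   0.        ,   1.        ]]), 'k1': -0.02564780835702571, 'R': array([[-0.00423746, -0.99998997, -0.00144995],
       [-0.99731104,  0.00433218, -0.07315687],
       [ 0.07316242,  0.00113605, -0.99731939]]), 't': array([0.12619188, 0.57192238, 0.89381086])}
side {'K': array([[518.29108528,   0.        , 309.88126909],
       [  0.        , 518.29108528, 237.02277769],
       [  0.        ,   0.        ,   1.        ]]), 'k1': -0.0356824838138763, 'R': array([[-0.98898088, -0.14758514, -0.01163787],
       [-0.0656493 ,  0.50766238, -0.85905127],
       [ 0.13269131, -0.84882126, -0.51175725]]), 't': array([0.5936788 , 0.03481995, 0.91270811])}
wrist {'K': array([[414.17213499,   0.        , 321.99855827],
       [  0.        , 414.17213499, 240.05021222],
       [  0.        ,   0.        ,   1.        ]]), 'k1': -0.05074533052916725, 'tool_from_camera': array([[ 7.13316046e-04, -9.62075944e-01, -2.72780807e-01,
         6.92953142e-02],
       [ 9.9
[... 230 characters left out ...]
000000e+00]])}
{'time_s': 0.1, 'joint_positions': array([ 1.18398715e+00,  3.42637231e-01,  1.52491287e+00,  5.13105967e-06,
        1.27540153e+00, -1.45995180e-01]), 'dq': array([ 0.00046286, -0.0005285 , -0.00133581,  0.00017701,  0.00164881,
       -0.00041073]), 'tau': array([ 1.34673894e-03, -4.34454918e+01, -2.46490610e+01, -2.19233384e-04,
        4.72786487e-03, -5.76694242e-05]), 'eef_pos': array([0.12506147, 0.50955742, 0.25570665]), 'eef_rot': array([ 1.20116986e-01,  9.92759512e-01, -6.54875972e-04, -1.81251802e-04]), 'contact_force': array([ 0.11046841, -0.50087004,  0.76391365]), 'torque': array([-0.00730558,  0.01722536, -0.05740452]), 'grip_width': 0.08516576201102768} 0.025
```

View pics/top.png

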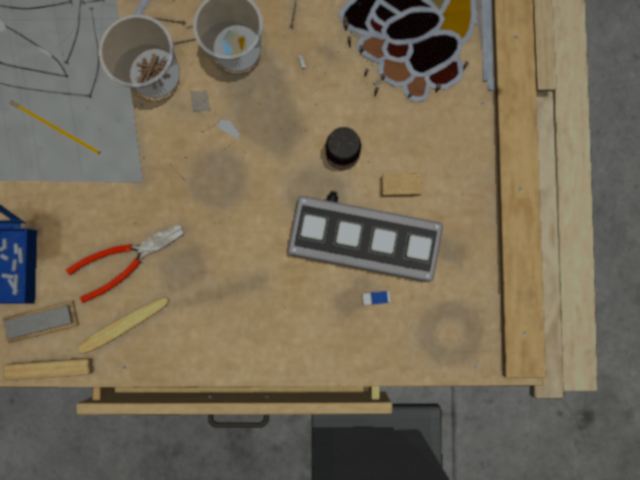

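View pics/side.png

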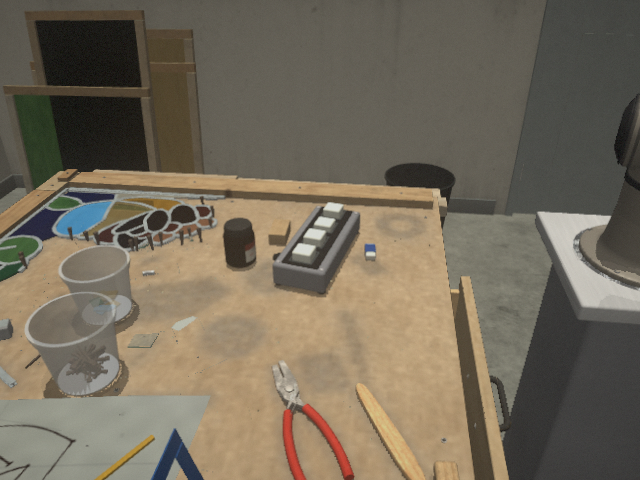

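The top view shows the keys at about (313,228), (348,234), (383,241) and (419,247), with the box tilted a little. The jar is at (343,147), the block at (401,185) and the eraser at (376,298). The side view shows the same layout, but doesn't make clear which key is latched. Next I'll measure the key positions and heights.

```bash
cat > h.py <<'E'
import numpy as np,cv2
def ray(m,uv,R=None,t=None):
    K=m["K"];D=np.array([m["k1"],0,0,0,0.])
    s=cv2.undistortPoints(np.array(uv,float).reshape(-1,1,2),K,D,None,None,None) if 0 else None
    p=(np.array(uv,float).reshape(-1,2)-K[:2,2])/[K[0,0],K[1,1]]
    s=cv2.undistortPoints(np.array(uv,float).reshape(-1,1,2),K,D).reshape(-1,2)
    return np.c_[s,np.ones(len(s))]
def world(R,t,rays,z=None,d=None):
    "camera-from-world R,t; intersect with height z or use depth d"
    c=-R.T@t; w=rays@R
    k=(z-c[2])/w[:,2] if d is None else np.asarray(d)
    return c+w*np.asarray(k)[:,None]
def keys(a,roi,amin,amax):
    hsv=cv2.cvtColor(a,cv2.COLOR_RGB2HSV)
    m=((hsv[...,2]>150)&(hsv[...,1]<40)).astype(np.uint8)
    M=np.zeros_like(m);x0,y0,x1,y1=roi;M[y0:y1,x0:x1]=m[y0:y1,x0:x1]
    n,L,S,C=cv2.connectedComponentsWithStats(M)
    return [(C[i],L==i,S[i]) for i in range(1,n) if amin<S[i,4]<amax]
E
sed -i '/if 0 else/d;/p=(np.array/d' h.py
python3 - <<'E'
from h import *
from workcell import optics
v=np.load('v.npz');m=optics.camera_model("top");R,t=m["R"],m["t"]
P=[]
for c,L,S in sorted(keys(v['a'],(280,190,450,290),200,1500),key=lambda k:k[0][0]):
    mm=cv2.erode(L.astype(np.uint8),np.ones((7,7)))>0
    ys,xs=np.nonzero(mm);ww=world(R,t,ray(m,np.c_[xs,ys]),d=v['d'][mm])
    p=world(R,t,ray(m,[c]),z=.061)[0];P.append(p);print(c.round(1),S[2:],p.round(4),'depth med',np.median(ww,0).round(4))
P=np.array(P);print(np.linalg.norm(np.diff(P,axis=0),axis=1), np.degrees(np.arctan2(*(P[0]-P[-1])[:2])))
for uv,z in(((343,147),.074),((401,185),.022),((376,298),.012),((332,197),.02)):print(uv,world(R,t,ray(m,[uv]),z=z).round(3))
E
```

```text
[313.2 226.7] [ 23  22 378] [0.5877 0.1476 0.061 ] depth med [0.5874 0.1478 0.0612]
[348.4 233.5] [ 22  22 378] [0.5775 0.0967 0.061 ] depth med [0.577  0.0972 0.0611]
[383.3 240.5] [ 22  22 376] [0.5672 0.0462 0.061 ] depth med [0.5668 0.0462 0.0569]
[418.9 247.2] [ 22  22 379] [ 0.5573 -0.0051  0.061 ] depth med [ 0.5575 -0.0053  0.0611]
[0.05191511 0.05152336 0.05228013] 11.277054060427556
(343, 147) [[0.702 0.104 0.074]]
(401, 185) [[0.654 0.015 0.022]]
(376, 298) [[0.483 0.054 0.012]]
(332, 197) [[0.637 0.12  0.02 ]]
```

Key 3 reads 56.9 mm high by depth and the others 61.1 mm, so key 3 is latched. The spacing of about 52 mm agrees with the given sizes. I'll close the gripper, hover over key 1 and check the force noise.

```bash
cat >> h.py <<'E'
KEYS=np.array([[.5876,.1477],[.5774,.0969],[.5671,.0462],[.5574,-.0052]])
Q=[.0983,.9952,0,0]
def tcp(k,gap): return [*KEYS[k],.062+.025+gap]
E
python3 - <<'E'
from h import *
from workcell import r,command_gripper,optics
command_gripper(0.0)
r.reach(tcp(0,.05),Q); r.move_straight(tcp(0,.012),speed=.1)
F=[]
for i in range(15): r.hold(.02);F.append(r.read_state()["contact_force"])
F=np.array(F);s=r.read_state();print(F.mean(0),F.std(0),np.abs(F-F.mean(0)).max(0),s["time_s"],s["eef_pos"],s["grip_width"])
b,e=optics.get_image("side");cv2.imwrite('pics/s2.png',cv2.resize(b[180:320,220:420,::-1],None,fx=4,fy=4))
E
```

```text
[-0.03993845 -0.14489846  0.22912386] [0.47563809 0.3827461  0.48596233] [1.09686314 0.6199977  1.07232084] 3.8 [0.58795462 0.14776328 0.09971189] 0.00014411438376161516
```

View pics/s2.png

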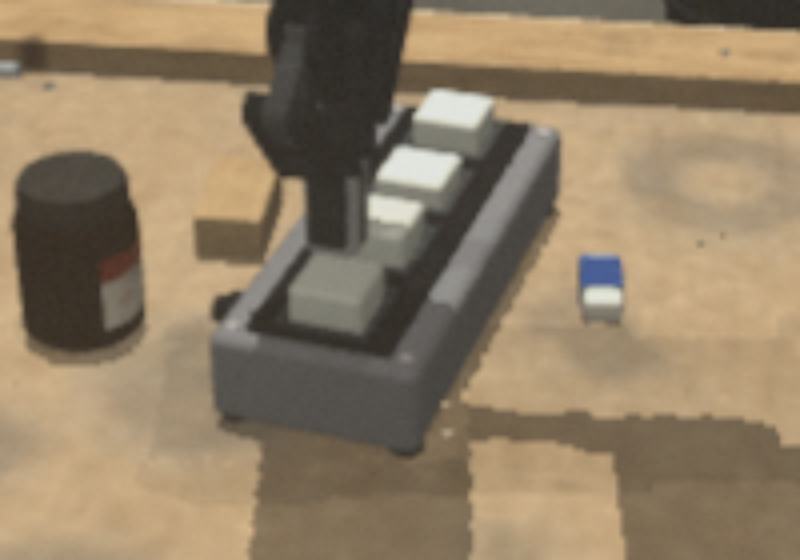

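The side crop shows the closed fingertips squarely above key 1, at crop pixel (335,245), with the cap at (335,290). Force noise is about 0.5 N per axis, so I'll step down and average the readings.

```bash
cat >> h.py <<'E'
def fz(r,n=8):
    F=[]
    for _ in range(n): r.hold(.01);F.append(r.read_state()["contact_force"][2])
    return np.mean(F)
def tap(r,k,start,stop,step=.0005,thr=1.1):
    r.move_straight(tcp(k,start),speed=.04); f0=fz(r,20); g=start; log=[]; hit=False
    while g>stop:
        g-=step; r.move_straight(tcp(k,g),speed=.02); f=fz(r)-f0
        log.append((round(g*1e3,1),round(f,2)))
        if f>thr:
            f=fz(r)-f0; log.append(round(f,2))
            if f>thr*.8: hit=True;break
    z=r.read_state()["eef_pos"][2]-.025
    r.move_straight(tcp(k,.012),speed=.06)
    print(k+1,hit,'tip z',round(z,4),log[-6:],'t',r.read_state()["time_s"]);return hit
E
python3 - <<'E'
from h import *
from workcell import r
tap(r,0,.003,-.003)
E
```

```text
1 True tip z 0.0616 [(1.5, np.float64(0.06)), (1.0, np.float64(-0.15)), (0.5, np.float64(-0.03)), (0.0, np.float64(0.95)), (-0.5, np.float64(2.29)), np.float64(1.72)] t 7.0333
```

Key 1 gave a clean contact at 62 mm and about 1.7–2 N. Now keys 2, 3 and 4 in order, with 0.4 mm steps.

```bash
python3 - <<'E'
from h import *
from workcell import r
for k,s,e in((1,.0016,-.002),(2,-.002,-.0062),(3,.0016,-.002)):
    r.move_straight(tcp(k,.012),speed=.08)
    if not tap(r,k,s,e,step=.0004,thr=1.0): print('miss');break
E
```

```text
2 True tip z 0.0617 [(1.2, np.float64(0.23)), (0.8, np.float64(0.1)), (0.4, np.float64(-0.2)), (0.0, np.float64(0.93)), (-0.4, np.float64(1.76)), np.float64(2.0)] t 10.4167
3 True tip z 0.0582 [(-2.4, np.float64(0.06)), (-2.8, np.float64(-0.3)), (-3.2, np.float64(0.26)), (-3.6, np.float64(-0.06)), (-4.0, np.float64(2.06)), np.float64(2.05)] t 13.95
4 True tip z 0.0617 [(1.2, np.float64(-0.45)), (0.8, np.float64(-0.04)), (0.4, np.float64(-0.17)), (0.0, np.float64(0.81)), (-0.4, np.float64(2.04)), np.float64(1.79)] t 17.3333
```

```bash
python3 - <<'E'
from h import *
from workcell import r,optics
r.move_straight(tcp(2,.012),speed=.08); r.move_straight(tcp(2,-.003),speed=.05)
f0=fz(r,15)
print(r.move_straight(tcp(2,-.0095),speed=.012,max_force=9.))
print('press',fz(r)-f0,r.read_state()["eef_pos"][2]-.025)
r.move_straight(tcp(2,.012),speed=.03); r.move_straight(tcp(2,.08),speed=.15)
r.reach([.45,.25,.25],Q); r.hold(.2)
a,d=optics.get_image("top"); b,_=optics.get_image("side");m=optics.camera_model("top")
for c,L,S in sorted(keys(a,(280,190,450,290),200,1500),key=lambda k:k[0][0]):
    mm=cv2.erode(L.astype(np.uint8),np.ones((7,7)))>0;ys,xs=np.nonzero(mm)
    print(c.round(1),np.median(world(m["R"],m["t"],ray(m,np.c_[xs,ys]),d=d[mm]),0).round(4))
cv2.imwrite('pics/t3.png',a[:,:,::-1]);print(r.read_state()["time_s"])
E
```

```text
True
press 5.110212095761604 0.05410665652925301
[313.2 226.8] [0.5873 0.1478 0.0611]
[348.5 233.5] [0.577  0.0971 0.061 ]
[383.7 240.3] [0.5678 0.0453 0.0611]
[419.  247.1] [ 0.5574 -0.0051  0.0612]
21.9833
```

View pics/t3.png

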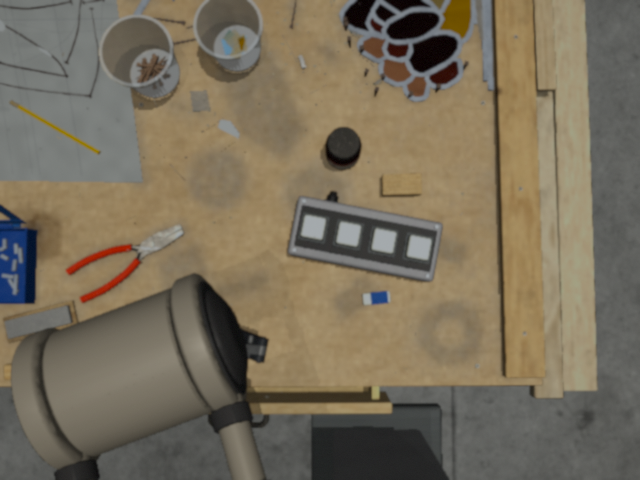

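All four keys now read 61.0–61.2 mm by depth. In the picture the jar (343,147), block (401,185) and eraser (376,298) are where they started, and the arm is clear of everything.

```bash
python3 -c "
from workcell import r
r.finish_job()"
```

```text
the job is handed in; nothing more can be done
```

The job is done and handed in: key 3, the third from the left, was the latched one, and it now stands level with the other three.

- **Taps:** with the gripper closed, I tapped keys 1 to 4 in order from left to right. Each contact was about 2 N (the highest reading was 2.3 N, on key 1). The fingertips went no more than about 0.4 mm below the nominal top of any raised key.
- **Press:** I pushed key 3 down to 54.1 mm, which is about its hard stop. The move stopped at its 9 N limit, and the force averaged 5.1 N just afterwards. I then let go.
- **Last checks:** by depth, the key tops read 61.1, 61.0, 61.1 and 61.2 mm; key 3 read 56.9 mm before. The jar, block and eraser looked unmoved in the last top picture, and the arm was clear of everything. The clock read about 22 s of the 48 s allowed.

No check failed. The depth heights read about 1 mm below the stated 62 mm for all keys, which is within the 2 mm calibration.

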